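# Balance a loaded tool bar on the balancing stand

### The job

Take the long hollow bar off its two wooden blocks, lay it lengthwise along the balancing stand and find its balance point: slide it until it sits level on the centre edge by itself, clear of both stops, and let go. A heavy slug is hidden somewhere inside the bar, so its balance point is seldom at its middle and has to be felt for. Be gentle with the edge, do not drop the bar on the bench, and leave the other things where they are.

Things in the scene. Friction and masses are not known exactly. Their poses are not given: they have to be found in the camera images.
- bar_mid (a point): centre of the loose bar: plain aluminium box section, 300 mm long (its x axis), 28 wide (y), 24 high (z), ends alike, 0.55 to 0.8 kg in all, underside 20 mm above the bench at first. A fixed heavy slug hidden inside puts its centre of mass up to 60 mm from this point along x, either way. Grip it across its width; held far from its centre of mass it may droop in the grip
- rest: the fixed wooden rest: two blocks 30 mm long, 50 mm wide and 20 mm high, at 115 mm either way along its x axis; nothing between them. Origin on the bench half-way between the blocks
- edge (a point): middle of the top of the stand's centre edge, 70 mm above the bench; x: the line along which the bar is to lie. The edge is flat-topped, 10 mm along x, 24 mm along y: a bar stays level only with its centre of mass within about 4 mm of the middle along x; else, or when let go tilted, it tips about 0.085 rad onto the stop on its heavy side. It must not be loaded with over 25 N
- stand: fixed balancing stand of dark steel, origin on the bench under the edge, x along edge and stops. Base plate 220 x 90 mm, 12 thick. At 85 mm either way along x a rubber-capped stop, 16 mm along x, 24 mm wide, its top 63 mm above the bench (7 mm below the edge). Edge and stops are narrower than the bar, so fingers can reach down beside them
- blank: bystander: a steel cylinder standing upright, 38 mm across, 55 mm high, origin at its foot
- tin: bystander: a grey tin standing upright, 72 mm across, 58 mm high, origin at its foot
- brush: bystander: a small brush lying on the bench
Not all that is in view belongs to the job. There is more than one size of the stand; the one meant has the size given above.

How it is judged:
On the way:
1. the bar lies along the stand, bearing on it (contact force between bar and stand above 1 N and horizontal distance between bar_mid and edge below 0.09 m and angle between the x axis of bar_mid and the x axis of edge, either way round below 0.2 rad), for 0.1 s.
At the end, for the whole second after the job is handed in: the bar rests by itself on the stand's centre edge, level within 2 degrees (0.035 rad) and so clear of both stops, along the stand within 0.17 rad and within 12 mm of centred across it, at rest and let go (angle between bar_mid's own z axis and vertical below 0.035 rad and angle between the x axis of bar_mid and the x axis of edge, either way round below 0.17 rad and z of bar_mid in the frame of edge between 0.009 and 0.015 m and y of bar_mid in the frame of edge between -0.012 and 0.012 m and contact force between bar and stand above 3 N and contact force between the fingers and bar below 0.05 N and linear speed of bar below 0.01 m/s); the robot touches nothing.
It fails at once if the edge or stops are loaded with more than 25 N by the bar (contact force between bar and stand above 25 N).
It fails at once if the stand is struck by the robot with more than 15 N (contact force between any of the fingers, the arm and stand above 15 N).
It fails at once if the bar falls on the bench (height (world z) of bar_mid below 0.024 m).
It fails at once if a bystander is moved by more than 20 mm (distance of any of blank, tin, brush from where it was at the start of the episode above 0.02 m).
It also fails if it takes over 72 s, if anything falls off the work surface, if the arm or the gripper's body presses on something with over 40 N, if the wrist force passes 120 N, or if a joint passes its speed limit or range.

### The arm

A 6-joint arm with a two-finger parallel gripper is mounted at the origin on the work surface. World frame = base frame: x ahead of the robot, y to its left, z up, the work surface at z = 0. Lengths are in m, angles in rad, forces in N, time in s.
With the tool pointing down it reaches from about 0.25 to 0.8 m from the base axis. Payload 3.9 kg.
Tool frame: the origin (TCP) lies at the very end of the fingers, on their centre line; the grasp point (between the pads) lies 19 mm behind it (grip_depth is the distance from the TCP to the grasp point, in m); y points along the fingers, z is the direction in which the jaws open and shut, and the axes are right-handed (so a half turn about y gives the same grasp; the last joint's range is limited). The gripper opens to 85 mm and grips with 20 to 120 N. Pads are 22 mm wide; open, the fingers measure 114 mm over their backs; the gripper's body (76 mm by 85 mm) begins 54 mm behind the grasp point. The pads swing forward as they close: fully open they stand 13 mm farther back than shut.
Start: joints at [1.235, 0.26, -0.138, 1.173, 0, 1.571], TCP at [0.173, 0.496, 0.231] pointing down, gripper open.
Joint ranges: [-2.78, 2.78], [-0.83, 1.72], [-1.28, 1.37], [-1.9, 2.12], [-1.57, 1.48], [-3.14, 3.14]. Speed limits (rad/s): [2.57, 2.57, 3.14, 3.14, 3.14, 3.14].

### API

Orientations are given as a rotation vector (axis times angle).
In Python, from rig import * gives the robot as it stands. Calls block until the motion is done:
- move_to(position, orientation): joint-space move of the TCP to a pose.
- move_straight(position, speed=0.15, rotation=None): straight line of the TCP; rotation=None keeps the orientation; speed is the mean speed in m/s.
- movej(angles): joint-space move.
- open_gripper() and clamp(effort=None): open the fingers fully, or close them until they stop; effort is the grip in N (None keeps the last).
- dwell(seconds).
- inverse_kinematics(position, orientation): joint angles nearest the present ones, or None.
- observe(): the state.
- read_camera(name): name is "side" or "top" or "wrist"; returns the picture (480x640x3 uint8, blue, green, red); there is no depth.
- camera_model(name): a dict with "fx", "fy", "cx", "cy" (pixels), "world_from_camera" (4x4, takes a point from camera to world coordinates); the wrist camera has in their place "hand_eye" (4x4, takes a point from camera to tool coordinates, whose origin is the TCP and whose axes are the tool frame's). Camera axes: x right, y down, z forward; pixel columns grow to the right and rows downward; lengths in m; the calibration is good to about 2 mm. A picture is of the moment at which its call begins: read the wrist's pose just before it. camera_model takes no time and is no camera call.
A pose or a line that the arm cannot do raises MotionError and nothing moves.
- hand_in(): hands the job in, once; it reports no verdict.
The state is a dict: "t": time; "joint_positions": joint angles; "joint_vel": joint speeds; "tau": joint torques, N m; "ee_pos": TCP position; "tool_rot": TCP orientation; "force": force on the tool from outside, world axes, zero at the start; "moment": the same for the moment, N m; "opening": finger opening in m.
Only numpy, scipy, OpenCV 4.12 (cv2) and the standard library are available. Lean on these libraries where they do the work, as an engineer would, in place of code of your own. Each camera call takes 0.05 s, during which the arm holds its last target.

## Working session

There is one attempt and no reset: what is moved stays moved. The work goes in short steps, each a Python script; the robot and the scene stay as the last script left them, time stands still between calls to the robot, and variables do not carry over. Pictures are saved under pics/ and viewed, and the job is handed in when it is done.

```bash
ls; mkdir -p pics; python3 - <<'E'
from rig import *
import cv2
for n in ("top","side","wrist"):
    cv2.imwrite(f"pics/{n}0.png",read_camera(n))
    print(n,camera_model(n))
s=observe();print(s)
E
```

```text
pics
top {'fx': 551.025223345065, 'fy': 551.025223345065, 'cx': 320.88346867820024, 'cy': 242.34778097254588, 'world_from_camera': array([[ 0.01413761, -0.99774914,  0.06554984,  0.51005527],
       [-0.99989273, -0.01435815, -0.00289455, -0.04644928],
       [ 0.00382921, -0.06550189, -0.9978451 ,  1.0884242 ],
       [ 0.        ,  0.        ,  0.        ,  1.        ]])}
side {'fx': 445.9187823077619, 'fy': 445.9187823077619, 'cx': 320.53416747106195, 'cy': 246.63959357563365, 'world_from_camera': array([[ 0.76517182, -0.36124376,  0.53293061,  0.1486935 ],
       [-0.64357057, -0.45247971,  0.61731599, -0.56380927],
       [ 0.01813873, -0.81533125, -0.57871058,  0.55161521],
       [ 0.        ,  0.        ,  0.        ,  1.        ]])}
wrist {'fx': 430.4789095722145, 'fy': 430.4789095722145, 'cx': 311.2385395973142, 'cy': 240.9101983716285, 'hand_eye': array([[ 7.19238848e-04,  9.48031669e-01,  3.18175168e-01,
        -8.19823394e-02],
       [ 2.29325250e-04, -3.18175398e-01,  9.48031837e-01,
        -1.43336480e-01],
       [ 9.99999715e-01, -6.08895726e-04, -4.46251706e-04,
         1.21882339e-05],
       [ 0.00000000e+00,  0.00000000e+00,  0.00000000e+00,
         1.00000000e+00]])}
{'t': 0.15, 'joint_positions': array([ 1.23505089e+00,  2.60528020e-01, -1.39078791e-01,  1.17271831e+00,
       -1.15958813e-05,  1.57078746e+00]), 'joint_vel': array([ 0.00134243, -0.00258283,  0.00344724, -0.00117078,  0.00105878,
        0.00030051]), 'tau': array([ 6.42813666e-04, -4.06007230e+01,  2.54165840e+01,  1.26783960e-02,
        9.61451019e-05, -4.05434278e-06]), 'ee_pos': array([0.17280068, 0.49518048, 0.23065652]), 'tool_rot': array([-1.55620431,  0.26370993, -0.26332508]), 'force': array([-0.13992555,  0.25231865,  0.30791151]), 'moment': array([-0.0557931 ,  0.04891042,  0.03146496]), 'opening': 0.08565294580076567}
```

View pics/top0.png

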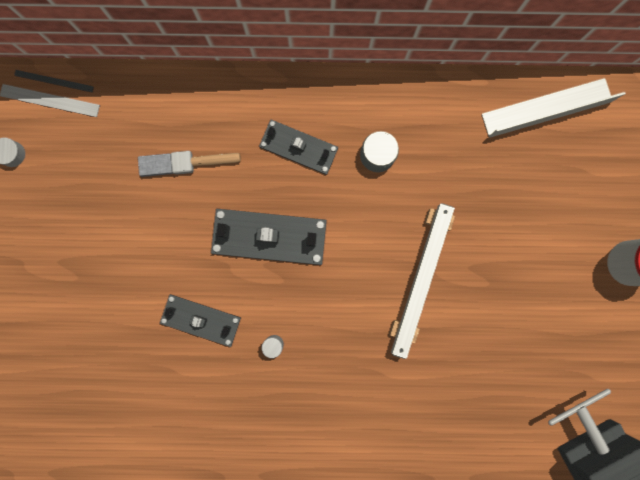

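View pics/side0.png

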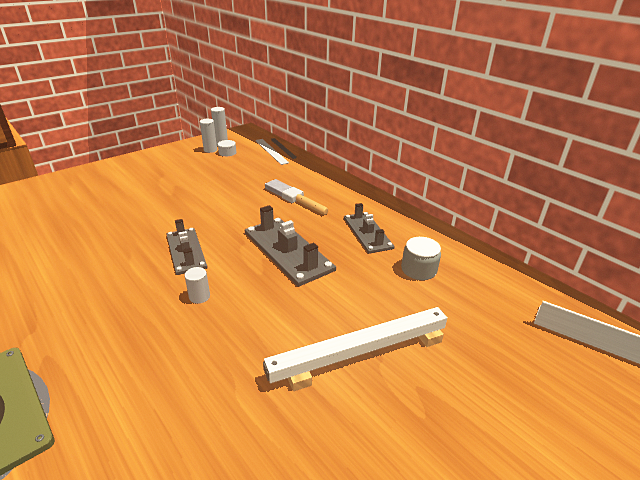

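Three stands in the top view: A (299,147), about 75 px long; B (268,237), about 112 px; C (200,321), about 75 px. At about 1.96 mm/px only B is 220 mm long. I'll confirm B and the bar in an enlarged crop.

```bash
python3 - <<'E'
import cv2,numpy as np
i=cv2.imread("pics/top0.png")
a=cv2.resize(i[195:280,195:345],None,fx=5,fy=5,interpolation=cv2.INTER_CUBIC)
cv2.imwrite("pics/cropB.png",a)
b=cv2.resize(i[195:365,380:470],None,fx=3.5,fy=3.5,interpolation=cv2.INTER_CUBIC)
cv2.imwrite("pics/cropBar.png",b)
E
```

```text
(no output)
```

View pics/cropB.png

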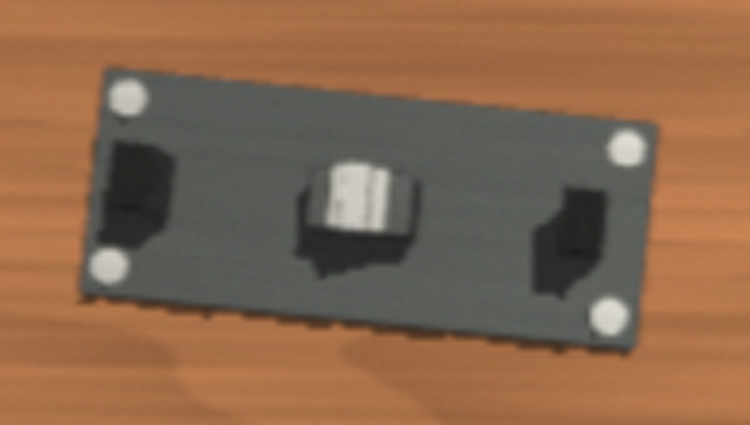

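View pics/cropBar.png

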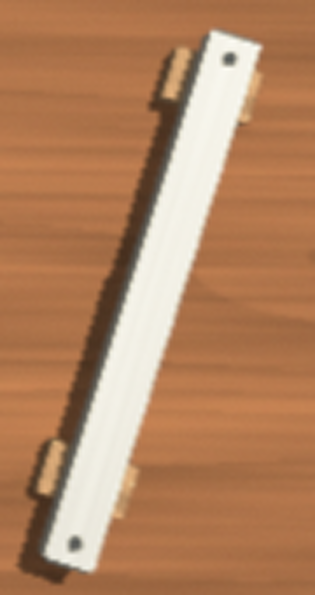

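```bash
cat > h.py <<'E'
from rig import *
import numpy as np, cv2
from scipy.spatial.transform import Rotation as R
def ray2(name,px,z,T=None):
    m=camera_model(name)
    T=m["world_from_camera"] if T is None else T
    px=np.atleast_2d(px).astype(float)
    d=np.c_[(px[:,0]-m["cx"])/m["fx"],(px[:,1]-m["cy"])/m["fy"],np.ones(len(px))]@T[:3,:3].T
    return T[:3,3]+d*((z-T[2,3])/d[:,2])[:,None]
def wristT(s):
    T=np.eye(4);T[:3,:3]=R.from_rotvec(s["tool_rot"]).as_matrix();T[:3,3]=s["ee_pos"]
    return T@camera_model("wrist")["hand_eye"]
def down(yaw):
    "tool pointing down, jaw axis z along (cos yaw, sin yaw)"
    z=np.array([np.cos(yaw),np.sin(yaw),0]);y=np.array([0,0,-1.])
    return R.from_matrix(np.c_[np.cross(y,z),y,z]).as_rotvec()
def st(tag=""):
    s=observe();print(tag,"t%.2f"%s["t"],"p",s["ee_pos"].round(4),"F",s["force"].round(2),"M",s["moment"].round(3),"op %.4f"%s["opening"]);return s
E
python3 - <<'E'
from h import *
c=np.array([[128,97],[627,147],[609,316],[108,266]])/5+195
p=ray2("top",c,0.014);print(p.round(4),p.mean(0).round(4))
print([np.linalg.norm(p[i]-p[(i+1)%4]).round(4) for i in range(4)])
d=p[1]+p[2]-p[0]-p[3];print("stand yaw",np.arctan2(d[1],d[0]))
c=np.array([[105,70],[657,123],[635,350],[82,296]])/5+195
p=ray2("top",c,0.009);print("base",p.mean(0).round(4),[np.linalg.norm(p[i]-p[(i+1)%4]).round(4) for i in range(4)])
d=p[1]+p[2]-p[0]-p[3];print("stand yaw",np.arctan2(d[1],d[0]))
print("edge",ray2("top",np.array([359,197])/5+195,.07))
c=np.array([[212,30],[262,45],[94,572],[42,556]])/3.5+[380,195]
p=ray2("top",c,0.044);print(p.round(4),p.mean(0).round(4),[np.linalg.norm(p[i]-p[(i+1)%4]).round(4) for i in range(4)])
d=p[2]+p[3]-p[0]-p[1];print("bar yaw",np.arctan2(d[1],d[0]))
print("cyl tops",ray2("top",[[272,346]],.055),ray2("top",[[380,150]],.058))
print(R.from_rotvec(observe()["tool_rot"]).as_matrix().round(3))
E
```

```text
[[ 0.6327  0.1477  0.014 ]
 [ 0.6158 -0.0481  0.014 ]
 [ 0.5495 -0.042   0.014 ]
 [ 0.5663  0.1537  0.014 ]] [0.5911 0.0528 0.014 ]
[np.float64(0.1965), np.float64(0.0666), np.float64(0.1965), np.float64(0.0667)]
stand yaw -1.6562952886326618
base [0.5902 0.0526 0.009 ] [np.float64(0.2184), np.float64(0.0897), np.float64(0.2177), np.float64(0.0894)]
stand yaw -1.6531442296009156
edge [[0.59027444 0.05102751 0.07      ]]
[[ 0.6562 -0.277   0.044 ]
 [ 0.6483 -0.3043  0.044 ]
 [ 0.3629 -0.2137  0.044 ]
 [ 0.371  -0.1858  0.044 ]] [ 0.5096 -0.2452  0.044 ] [np.float64(0.0284), np.float64(0.2994), np.float64(0.0291), np.float64(0.2994)]
bar yaw 2.833182126399217
cyl tops [[0.38386795 0.03854432 0.055     ]] [[ 0.75477952 -0.15901367  0.058     ]]
[[ 0.944 -0.     0.329]
 [-0.329 -0.001  0.944]
 [ 0.    -1.    -0.002]]
```

```bash
cat >> h.py <<'E'
BAR=np.array([0.5096,-0.2452]);BY=-0.3084;EDGE=np.array([0.5905,0.0520]);SY=-1.655
def avg(n=10,dt=0.02):
    F=[];M=[]
    for _ in range(n):
        dwell(dt);s=observe();F.append(s["force"]);M.append(s["moment"])
    return np.mean(F,0),np.mean(M,0),np.std(F,0),np.std(M,0)
E
python3 - <<'E'
from h import *
for y in (BY+np.pi/2,BY-np.pi/2):
  print("bar",y,inverse_kinematics([*BAR,.013],down(y)))
for y in (SY+np.pi/2,SY-np.pi/2):
  print("stand",y,inverse_kinematics([*EDGE,.063],down(y)))
E
```

```text
bar 1.2623963267948966 [-0.44846371  0.50493412 -0.38033123  0.68553098  0.         -0.14006371]
bar -1.8791963267948966 [-0.44846371  0.50493412 -0.38033123  0.68553098  0.          3.00152895]
stand -0.08420367320510347 [ 0.08783439  0.48906878 -0.24840761  0.83331993  0.          1.74283439]
stand -3.225796326794897 [ 8.78343888e-02  4.89068784e-01 -2.48407611e-01  8.33319932e-01
 -4.44089210e-16 -1.39875826e+00]
```

```bash
python3 - <<'E'
from h import *
o=down(BY+np.pi/2)
move_to([*BAR,.14],o); 
s=st("hover"); im=read_camera("wrist"); cv2.imwrite("pics/w1.png",im)
move_straight([*BAR,.06],speed=.15)
move_straight([*BAR,.013],speed=.1); 
print([a.round(3) for a in avg()])
clamp(100); st("clamped"); print([a.round(3) for a in avg()])
move_straight([*BAR,.023],speed=.04)
st("lift"); print([a.round(3) for a in avg(15)])
cv2.imwrite("pics/s1.png",read_camera("side"))
cv2.imwrite("pics/t1.png",read_camera("top"))
st()
E
```

```text
hover t3.03 p [ 0.51   -0.2445  0.1401] F [-0.35 -0.26 -0.14] M [ 0.025  0.033 -0.011] op 0.0851
[array([-0.244,  0.105,  0.048]), array([0.004, 0.016, 0.006]), array([0.563, 0.547, 0.52 ]), array([0.033, 0.035, 0.031])]
clamped t5.12 p [ 0.5099 -0.2451  0.0134] F [0.25 1.92 5.03] M [ 0.249  0.009 -0.075] op 0.0264
[array([-0.197,  1.73 ,  4.97 ]), array([ 0.344,  0.095, -0.062]), array([0.673, 0.402, 0.585]), array([0.041, 0.023, 0.017])]
lift t5.68 p [ 0.5093 -0.2452  0.0226] F [-0.78 -0.14 -5.55] M [-0.092 -0.252  0.004] op 0.0268
[array([-0.008,  0.09 , -6.11 ]), array([-0.079, -0.221,  0.005]), array([0.425, 0.412, 0.515]), array([0.031, 0.023, 0.024])]
 t6.03 p [ 0.5094 -0.2451  0.0228] F [ 0.02  0.35 -6.45] M [-0.138 -0.282 -0.015] op 0.0265
```

View pics/w1.png

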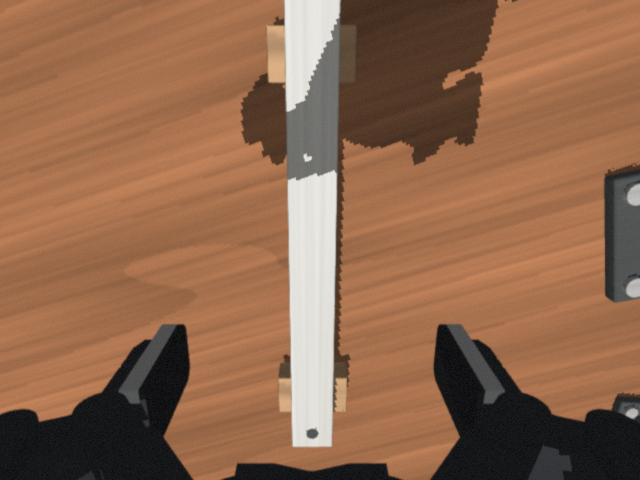

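View pics/s1.png

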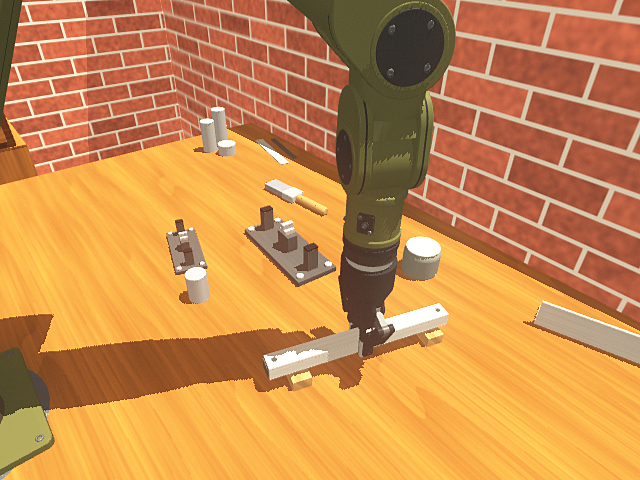

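```bash
python3 - <<'E'
from h import *
move_straight([*BAR,.035],speed=.05)
dwell(.2)
F,M,a,b=avg(60); print(F.round(3),M.round(4))
u=np.array([np.cos(BY),np.sin(BY)]); r=np.array([M[1],-M[0]])/-F[2]; print(r,r@u)
im=read_camera("wrist"); cv2.imwrite("pics/w2.png",im); st()
E
```

```text
[-0.077  0.011 -5.872] [-0.0746 -0.2425 -0.0014]
[-0.04129833  0.01270933] -0.04320761174378548
 t7.67 p [ 0.5096 -0.2452  0.035 ] F [-0.35 -1.04 -6.26] M [-0.152 -0.233  0.003] op 0.0267
```

View pics/w2.png

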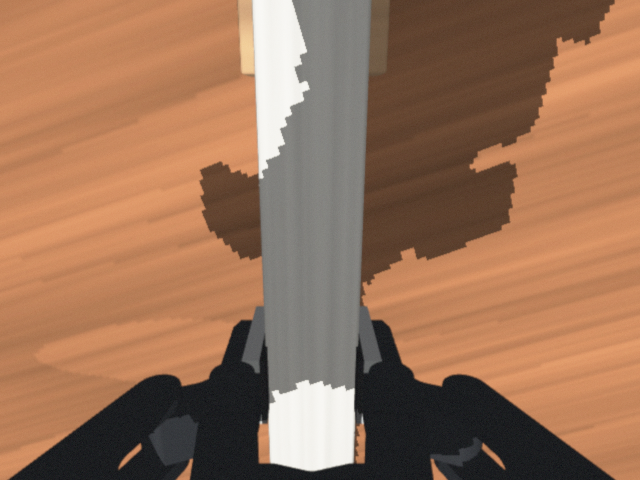

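```bash
python3 - <<'E'
from h import *
u=np.array([np.cos(BY),np.sin(BY)])
move_straight([*BAR,.0135],speed=.05); st("down")
open_gripper(); 
move_straight([*BAR,.055],speed=.2)
P=BAR-.043*u
move_straight([*P,.055],speed=.2)
move_straight([*P,.013],speed=.15)
dwell(.1);F0,M0,_,_=avg(15)
clamp(100); 
move_straight([*P,.033],speed=.06); dwell(.2)
F,M,a,b=avg(60); print(F0,M0,F.round(3),M.round(4))
r=np.array([M[1],-M[0]])/-F[2]; print(r,r@u)
cv2.imwrite("pics/t2.png",read_camera("top")); cv2.imwrite("pics/s2.png",read_camera("side"));st()
E
```

```text
down t8.26 p [ 0.5092 -0.245   0.0134] F [-1.34  1.94 -0.67] M [ 0.149  0.201 -0.013] op 0.0264
[ 0.07534014 -0.04549211  0.02431726] [-0.01497238 -0.00110792 -0.00096161] [ 2.000e-03  3.900e-02 -6.212e+00] [ 0.0045  0.0082 -0.0008]
[ 0.00132156 -0.00071824] 0.001477218663079824
 t12.72 p [ 0.4686 -0.2321  0.033 ] F [-0.26 -0.34 -5.52] M [-0.022 -0.022  0.024] op 0.0265
```

View pics/s2.png

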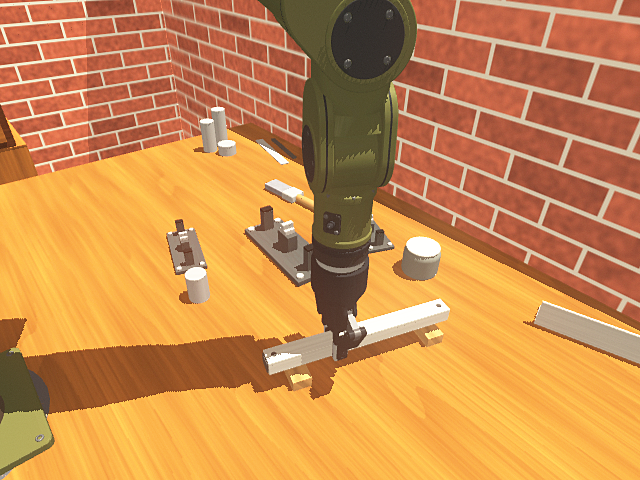

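```bash
cat >> h.py <<'E'
def lower(xy,z0,zmin,thr=3.5,base=-6.1,step=.001):
    z=z0
    while z>zmin:
        z-=step; move_straight([*xy,z],speed=.02); dwell(.05)
        f=np.mean([observe()["force"][2] for _ in range(1)])
        if f-base>2:
            F,M,_,_=avg(6,.02); f=F[2]; print("z %.4f f %.2f"%(z,f),M.round(3))
            if f-base>thr: break
    return z
E
python3 - <<'E'
from h import *
v=np.array([np.cos(SY),np.sin(SY)])
P=EDGE-.0018*v
s=observe();move_straight([*s["ee_pos"][:2],.15],speed=.2)
move_to([*P,.15],down(SY+np.pi/2)); st()
cv2.imwrite("pics/t3.png",read_camera("top"))
move_straight([*P,.068],speed=.12); dwell(.2)
F,M,_,_=avg(20);print(F,M)
cv2.imwrite("pics/t4.png",read_camera("top"));cv2.imwrite("pics/s4.png",read_camera("side"))
st()
E
```

```text
t15.12 p [0.5902 0.0532 0.1493] F [-0.2  -0.57 -6.38] M [-0.03   0.017 -0.025] op 0.0266
[-0.03569579 -0.0414546  -5.95908903] [-0.00115861  0.00277002 -0.00560113]
 t16.63 p [0.5906 0.0538 0.068 ] F [-0.99 -0.02 -5.5 ] M [-0.062  0.013 -0.001] op 0.0268
```

View pics/t4.png

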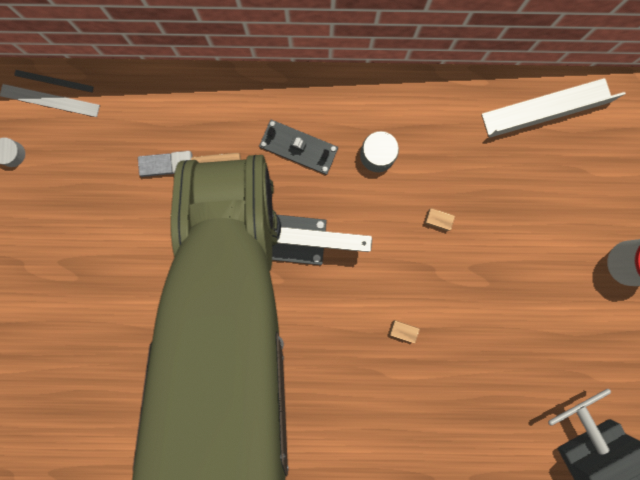

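View pics/s4.png

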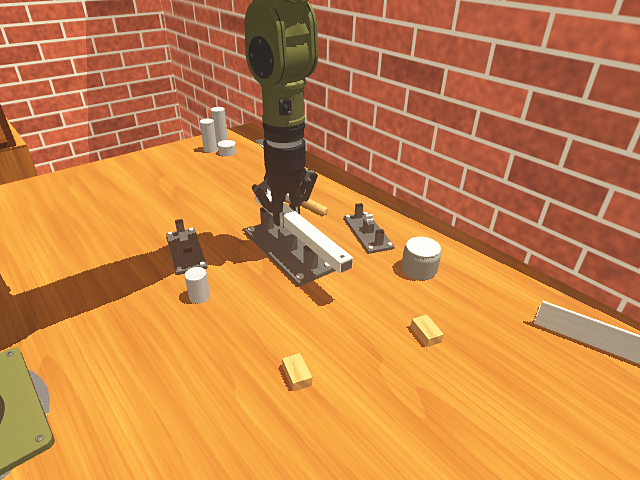

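The top view shows the bar (far end at 365,243) lying along stand B above its edge, and the side view shows it level and clear of the stops. Next I lower it gently until it bears.

```bash
python3 - <<'E'
from h import *
v=np.array([np.cos(SY),np.sin(SY)])
P=EDGE-.001*v
z=lower(P,.067,.059)
st("z%.4f"%z)
cv2.imwrite("pics/s5.png",read_camera("side"))
E
```

```text
z 0.0630 f -2.25 [-0.017  0.143  0.004]
z0.0630 t17.94 p [0.5908 0.053  0.0633] F [-1.14 -0.24 -1.36] M [-0.015  0.125  0.012] op 0.0265
```

```bash
python3 - <<'E'
from h import *
open_gripper(); st("open"); dwell(.4)
s=st();cv2.imwrite("pics/w6.png",read_camera("wrist"));cv2.imwrite("pics/s6.png",read_camera("side"))
i=cv2.imread("pics/s6.png");cv2.imwrite("pics/s6c.png",cv2.resize(i[160:310,210:370],None,fx=4,fy=4,interpolation=cv2.INTER_CUBIC))
E
```

```text
open t18.60 p [0.5907 0.053  0.063 ] F [-0.25 -0.54 -0.09] M [-0.033 -0.041  0.034] op 0.0855
 t19.00 p [0.5906 0.053  0.063 ] F [ 0.55 -0.72 -1.06] M [0.005 0.008 0.02 ] op 0.0854
```

View pics/s6c.png

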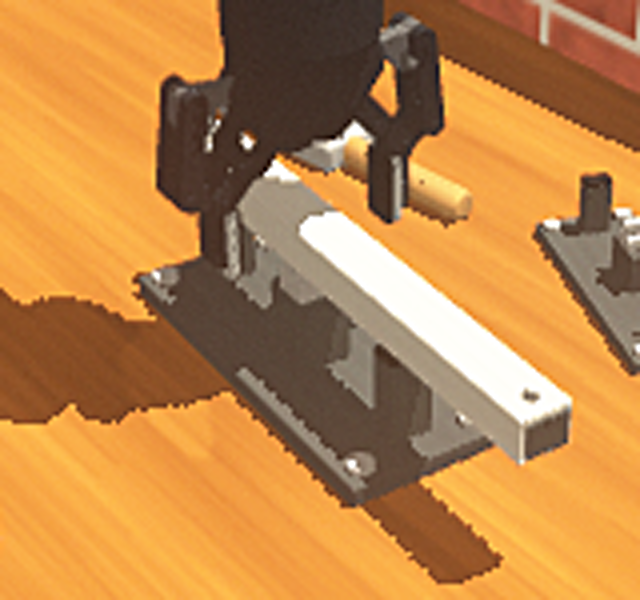

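View pics/w6.png

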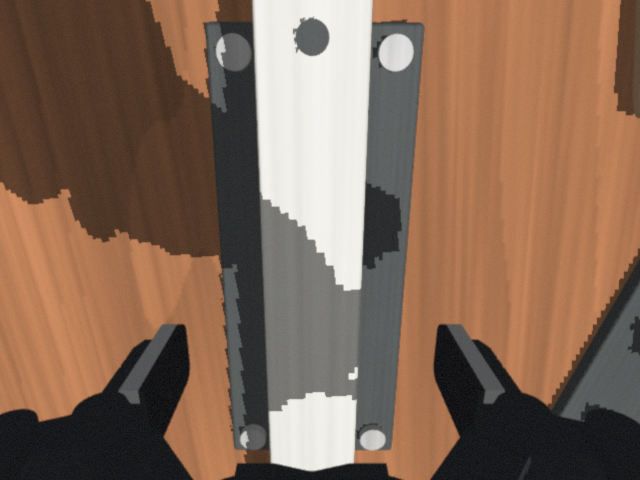

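Whether it is level isn't clear yet, so I'll retreat and measure the tilt.

```bash
python3 - <<'E'
from h import *
p=observe()["ee_pos"]
move_straight([p[0],p[1],.13],speed=.12); 
move_straight([.42,-.25,.25],speed=.3)
dwell(.3);st()
for n in("side","top"): cv2.imwrite(f"pics/{n}7.png",read_camera(n))
i=cv2.imread("pics/side7.png");cv2.imwrite("pics/s7c.png",cv2.resize(i[170:300,220:380],None,fx=4,fy=4,interpolation=cv2.INTER_CUBIC))
i=cv2.imread("pics/top7.png");cv2.imwrite("pics/t7c.png",cv2.resize(i[200:275,190:390],None,fx=4,fy=4,interpolation=cv2.INTER_CUBIC))
E
```

```text
t21.48 p [ 0.4203 -0.2493  0.2497] F [-0.13 -0.45  0.8 ] M [-0.02  -0.014 -0.055] op 0.0853
```

View pics/s7c.png

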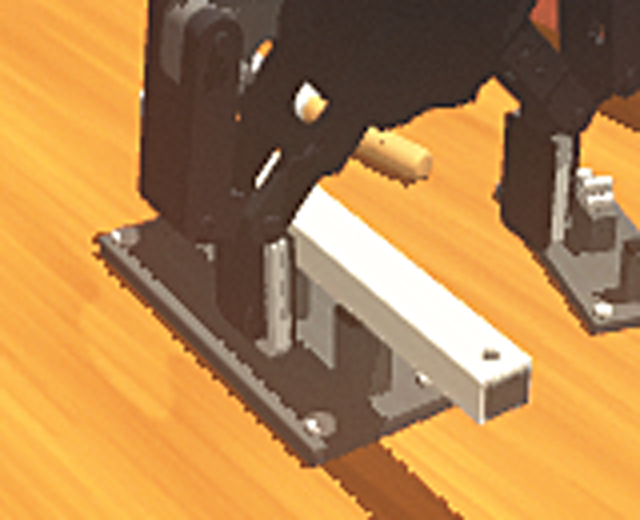

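View pics/t7c.png

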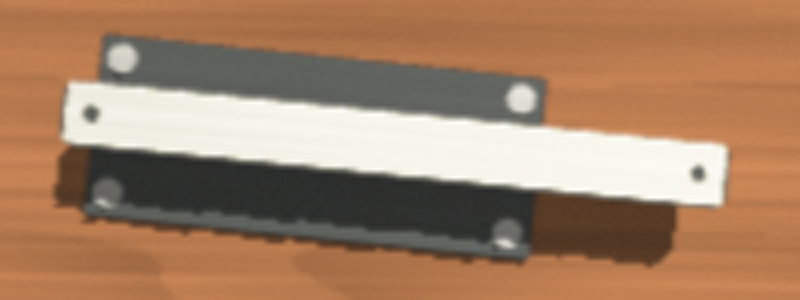

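```bash
python3 - <<'E'
from h import *
movej([1.235,0.26,-0.138,1.173,0,1.571]);dwell(.2);st()
cv2.imwrite("pics/side8.png",read_camera("side"))
i=cv2.imread("pics/side8.png");cv2.imwrite("pics/s8c.png",cv2.resize(i[170:300,220:380],None,fx=5,fy=4.6,interpolation=cv2.INTER_CUBIC))
E
```

```text
t24.55 p [0.1735 0.4954 0.2314] F [-0.44  0.22 -0.02] M [-0.04  -0.001 -0.005] op 0.0852
```

View pics/s8c.png

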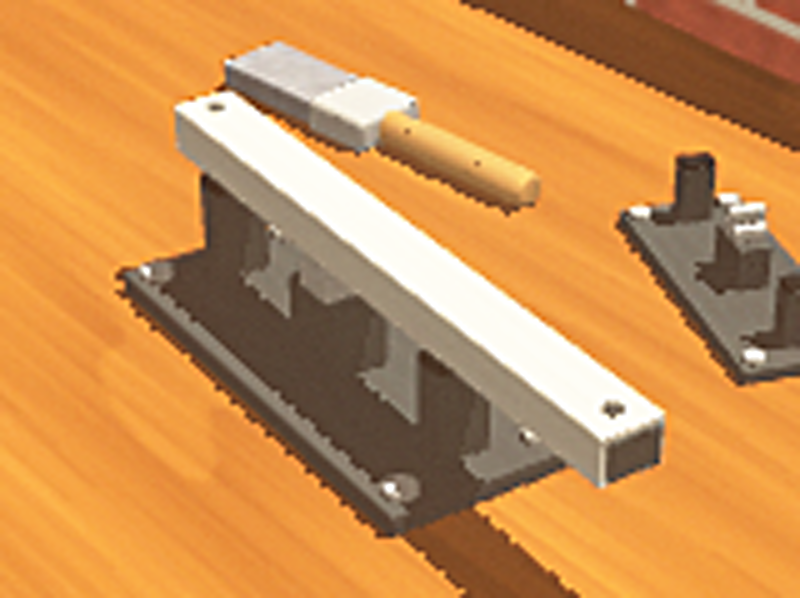

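```bash
cat > fit.py <<'E'
from h import *
from scipy.optimize import least_squares
def proj(name,P):
    m=camera_model(name);T=np.linalg.inv(m["world_from_camera"]);q=P@T[:3,:3].T+T[:3,3]
    return np.c_[m["fx"]*q[:,0]/q[:,2]+m["cx"],m["fy"]*q[:,1]/q[:,2]+m["cy"]]
def pose(p,loc):
    # p: x,y,z,yaw,pitch(+ = +u end down)
    return R.from_euler("ZY",[p[3],p[4]]).apply(loc)+p[:3]
H=np.array([.15,.014,.012])
def fit(obs,zfree=True):
    # obs: (cam,sign triple,px)
    def res(p):
        return np.concatenate([(proj(c,pose(p,(H*s)[None]))[0]-px) for c,s,px in obs])
    r=least_squares(res,[*EDGE,.082,SY,0.]);print("xyz",r.x[:3].round(4),"yaw %.3f pitch(+u/-y end down) %.4f"%tuple(r.x[3:]))
    print("res",r.fun.reshape(-1,2).round(1).tolist());return r.x
E
cat > f8.py <<'E'
from fit import *
S=lambda x,y:np.array([220+x/5,170+y/4.6]);T=lambda x,y:np.array([190+x/4,200+y/4])
side=[("side",np.array([1,-1,1]),S(603,437)),("side",np.array([1,1,1]),S(664,412)),("side",np.array([-1,-1,1]),S(176,104)),("side",np.array([-1,1,1]),S(236,92)),
("side",np.array([1,-1,-1]),S(602,487)),("side",np.array([1,1,-1]),S(660,463)),("side",np.array([-1,-1,-1]),S(178,147))]
top=[("top",np.array([-1,1,1]),T(70,82)),("top",np.array([-1,-1,1]),T(63,142)),("top",np.array([1,1,1]),T(728,145)),("top",np.array([1,-1,1]),T(722,207))]
p=fit(side+top);fit(side);fit(top)
E
python3 f8.py
```

```text
xyz [0.5864 0.0085 0.0845] yaw -1.658 pitch(+u/-y end down) -0.0011
res [[-0.3, 0.0], [0.7, -0.1], [-0.5, 0.2], [-0.9, -0.6], [-0.7, 0.4], [0.6, -0.1], [-0.2, 0.8], [-0.3, -0.9], [-0.3, -0.5], [0.4, 0.2], [0.4, 0.1]]
xyz [0.6002 0.0249 0.0703] yaw -1.643 pitch(+u/-y end down) 0.0225
res [[0.0, 0.2], [0.3, 0.2], [0.2, 0.2], [-0.6, -0.6], [-0.6, -0.0], [0.1, -0.4], [0.4, 0.4]]
xyz [0.5859 0.0091 0.0847] yaw -1.657 pitch(+u/-y end down) -0.0553
res [[0.0, -0.1], [0.0, 0.1], [-0.0, -0.0], [0.0, 0.0]]
```

```bash
cat >> f8.py <<'E'
for pt in(-.085,-.04,0,.04,.085):
    def res(q): return np.concatenate([(proj(c,pose([q[0],q[1],q[3],q[2],pt],(H*s)[None]))[0]-px) for c,s,px in side+top])
    r=least_squares(res,[*EDGE,SY,.08]);print(pt,"rms px %.2f"%np.sqrt(np.mean(r.fun**2)),r.x.round(4))
E
python3 f8.py|tail -5
```

```text
-0.085 rms px 3.05 [ 0.5857  0.0077 -1.6746  0.0824]
-0.04 rms px 1.46 [ 0.586   0.0081 -1.6662  0.0837]
0 rms px 0.50 [ 0.5864  0.0085 -1.6581  0.0845]
0.04 rms px 1.48 [ 0.5868  0.0088 -1.6492  0.0852]
0.085 rms px 2.92 [ 0.5874  0.0093 -1.6385  0.0857]
```

The fit of both views together gives level (0.5 px rms, against about 3 px for a tip onto either stop). The arm is well clear, so I'm handing in.

```bash
python3 - <<'E'
from h import *
cv2.imwrite("pics/s9.png",read_camera("side"))
a=cv2.imread("pics/s9.png").astype(int);b=cv2.imread("pics/side8.png").astype(int)
print("mean diff",abs(a-b)[170:300,220:380].mean())
hand_in()
E
```

```text
mean diff 1.3156089743589743
the job is handed in; nothing more can be done
```

The bar was balancing level on the big stand's centre edge, let go and clear of both stops, when I handed the job in at about 25 s. No verdict was given.

**What I did:**
- **Feeling for the balance point:** I gripped the bar at its middle. The wrist moment put its centre of mass about 43 mm towards its robot-side end.
- **Regrip:** I set it back on the blocks and gripped it at that point. The moment then dropped to nearly zero, leaving about 1.5 mm of offset.
- **Placing:** I set the bar on the 220 mm stand; at my last reading before release the edge was carrying about 4–5 N. I then opened the gripper and moved the arm back to its start pose.

**Last checks:**
- **Level:** fitting both camera views together gave a tilt of −0.001 rad, with the bar less than 1 mm off centre across the stand and aligned within 0.01 rad. The fit error was 0.5 px, against about 3 px if it had tipped onto a stop.
- **Disagreements:** fitted alone, the views were less certain. The top view gave −0.055 rad and the side view +0.023 rad. The fitted height was also 2.5 mm above the nominal 82 mm, and I put all of this down to calibration and pixel error.
- **At rest:** I saw no movement in the bar between the last two side pictures. I did not measure the bystanders again, but the arm and bar never went near them.

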